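# Hold the shop display lid open at the pointer

### The arm

A 6-joint arm with a two-finger parallel gripper is mounted at the origin on the work surface. World frame = base frame: x ahead of the robot, y to its left, z up, the work surface at z = 0. Lengths are in m, angles in rad, forces in N, time in s.
With the tool pointing down it reaches from about 0.4 to 0.925 m from the base axis. Payload 3.4 kg.
Tool frame: the origin (TCP) lies on the front face of the gripper's body, between the roots of the fingers; the fingertips stand 73 mm ahead of it and the grasp point (between the pads) lies 54 mm ahead of it; z points along the fingers, y is the line along which they close (so a half turn about z gives the same grasp; the last joint's range is limited). The gripper opens to 85 mm and grips with 20 to 120 N. Pads are 22 mm wide; open, the fingers measure 114 mm over their backs; the gripper's body (76 mm by 85 mm) begins 54 mm behind the grasp point. The pads swing forward as they close: fully open they stand 13 mm farther back than shut.
Start: joints at [1.212, 0.307, 1.506, -0, 1.328, -0.073], TCP at [0.162, 0.552, 0.304] pointing down, gripper open.
Joint ranges: [-3.12, 3.12], [-1.05, 2.28], [0.14, 2.33], [-1.42, 4.57], [0.1, 2.73], [-2.68, 2.68]. Speed limits (rad/s): [2.57, 2.57, 3.14, 3.14, 3.14, 3.14].

### API

Orientations are given as a unit quaternion [x, y, z, w].
In Python, from station import r gives the robot as it stands. The module is installed in compiled form; this text tells all that it offers.
- The arm moves only by the tool move_arm, never from a script. Its argument "motion" is a list of rows, each an object with "claw": the finger opening in mm, from 0 to 85.4; "delta_pos": the shift along the tool's x, y, z in units of 0.75 m (1.0 is 0.75 m), a list of three; "angular": the turn, a rotation vector about the tool's x, y, z in units of 30 degrees (1.0 is 30 degrees), a list of three. A call has exactly 10 rows; each row is the pose to reach, as a shift and turn from the pose commanded when the call began, along the tool's axes at that moment; what a row does not reach only later rows make up. A row lasts 1/8 s, in which the tool goes at most 62.5 mm and 10.7 degrees, less where a joint would pass 70% of its speed; a pose out of reach is approached as far as the arm can. A call with a number of a shift or a turn outside -1 to 1 is refused whole. A call with a gripper value outside its range is refused whole. The fingers move at their own pace and stop on an object; the grip force is fixed at half the most. Time passes only in rows, so rows that repeat a pose let the fingers close, or fill a call up. It gives the time, the measured TCP pose, the force, the opening and the grip force at its end, in the units of the state.
- r.get_obs(): the state, without advancing time (a new reading comes with each control period).
- r.grab_frame(name): name is "scene" or "side" or "wrist"; returns the picture (400x640x3 uint8, red, green, blue); there is no depth.
- r.calibration(name): a dict with "fx", "fy", "cx", "cy" (pixels), "world_to_cam" (4x4, takes a point from world to camera coordinates). Camera axes: x right, y up, looking along -z (the intrinsics and any distortion apply to the point x, -y, -z); pixel columns grow to the right and rows downward; lengths in m; the calibration is good to about 2 mm. A picture is of the moment at which its call begins: read the wrist's pose just before it. calibration takes no time and is no camera call; for the wrist camera it gives the pose at the moment of the call.
- r.finish_job(): hands the job in; it is judged then, once.
Trained networks look in the newest picture that a camera, given by its name, has taken for a name from the list of things; names that differ only in an ending like _2 or _b are one class to them, and where a whole thing is asked for, a point or a joint stands for the part that bears it (a point fixed in the world has none). Each returns a list of dicts, best first, with "confidence" (0 to 1); they miss things now and then, are a little off and sometimes report something else, mostly with a low value. They report only what shows in the picture. A call takes as long as a camera call. They do not tell look-alikes from the thing itself.
- r.search_frame(camera, thing): "point" ([x, y, z] in m, in world coordinates, good to about 4 mm: the middle of the surface that is visible of it).
- r.place_of(camera, thing): "point" ([x, y, z] in m, in world coordinates, good to about 4 mm: a listed point, or the origin of a listed thing).
The state is a dict: "clock": time; "joint_positions": joint angles; "joint_vel": joint speeds; "joint_torque": joint torques, N m; "tcp_pos": TCP position; "ee_rot": TCP orientation; "ft_force": force on the tool from outside, world axes, zero at the start; "ft_torque": the same for the moment, N m; "grip_width": finger opening in m; "gripper_force": force on a finger pad.
Only numpy, scipy, OpenCV 4.12 (cv2) and the standard library are available. Lean on these libraries where they do the work, as an engineer would, in place of code of your own. Each camera call takes 0.05 s, during which the arm holds its last target. There are 200 camera calls.

### The job

Take the yellow mug off the glass lid of the display case and stand it upright on the middle of the round cork mat. Then lift the shut lid (the brass bar is its handle) until it stands at the same slope as the red pointer at the side of the case, and finish while holding it steady there, so that the stock can be inspected; nothing but the gripper may prop it. Leave the pointer and the other wares as they are.

Things in the scene. Friction and masses are not known exactly. Their poses are not given: they have to be found in the camera images.
- case: Dark wood shop display case, fixed to the table, 200 mm deep (its x), 260 mm wide (its y), 90 mm high without the lid. Origin: centre of its underside; its x axis points from its front to its hinge side, z up. The case's position and turn vary.
- lid (a joint): Angle of the glazed lid (200 x 260 mm, 12 mm thick light wood frame with a glass pane, about 0.45 kg): 0 = shut and level, growing as its front edge rises, to at most 1.5 rad. The hinge moves freely and the lid falls shut when let go.
- lid_hinge (a point): Point on the lid's hinge axis, in the middle of its length, at the level of the lid's underside: on the top rim of the case's far wall, 100 mm behind the case's centre and 90 mm above the table. The hinge axis lies along the case's y. Its frame turns with the lid: x in the lid's plane, away from the front edge.
- lid_bar (a point): Middle of the round brass handle bar of the lid: 12 mm thick, 120 mm long, along the case's y, standing 50 mm clear in front of the lid's front edge (bar axis to edge) on two 12 mm arms at its ends, in the lid's mid-plane: 250 mm from the hinge axis and 6 mm above the lid's underside. The 50 mm gap between bar and case is open below. Its frame turns with the lid.
- pointer (a joint): Angle of the red pointer that marks the wanted lid angle: same axis and zero as the lid (lid and pointer are in line when both joints read the same). It is stiff and stays where it was set, between about 0.45 and 1.05 rad.
- pointer_tip (a point): Red ball (16 mm) at the tip of the red pointer arm (5 mm thick, 10 mm high), 130 mm from the hinge axis, on the left (+y) side of the case, 153 mm from the case's middle. Its frame turns with the pointer.
- mug: Small yellow mug, 58 mm across the mouth, 68 mm high, 0.2 kg, open on top, with a handle on its own +y side; it starts upright on the lid. Origin: centre of its underside, z up.
- mat: Round cork mat, 110 mm across, 6 mm thick, fixed to the table, on the left or right of the case. Origin: centre of its underside, on the table.
- bowl: Green glass bowl, 110 mm across, 50 mm high, loose, on the other side of the case than the mat; leave it. Origin: centre of its underside.
- crock: Brown lidded jar, 110 mm across, 150 mm high, loose, back right; leave it. Origin: centre of its underside.
- beaker: Blue mug, 66 mm across, 75 mm high, loose, back left; leave it. Origin: centre of its underside.
- bottle: Yellow bottle, 60 mm across, 190 mm high, loose, back left; leave it. Origin: centre of its underside.
- weight: Brass scale weight, 48 mm across, 52 mm high, loose, back right; leave it. Origin: centre of its underside.
Things that resemble listed ones, but are neither listed nor needed, are in the scene too. Leave any turquoise look-alike of the bottle alone.

How it is judged:
On the way:
1. the mug stands upright on the cork mat, let go, the lid still shut (horizontal distance between mug and mat below 0.03 m and height (world z) of mug below 0.012 m and angle between mug's own z axis and vertical below 0.1 rad and linear speed of mug below 0.03 m/s and contact force between the fingers and mug below 0.1 N and value of joint lid below 0.05 rad), for 0.2 s.
At the end, for the whole second after the job is handed in: The gripper's fingers hold the lid (contact force over 0.5 N) still and in line with the red pointer to within 0.08 rad (4.5 degrees), nothing else props it, and the mug stands upright, untouched, with its centre within 30 mm of the cork mat's centre (horizontal distance between mug and mat below 0.03 m and height (world z) of mug below 0.012 m and angle between mug's own z axis and vertical below 0.1 rad and linear speed of mug below 0.03 m/s and contact force between the fingers and mug below 0.1 N and angle between the x axis of lid_bar and the x axis of pointer_tip, either way round below 0.08 rad and velocity of joint lid between -0.05 and 0.05 rad/s and contact force between the fingers and lid above 0.5 N and contact force between each of mug, bowl, crock, beaker, bottle, weight and lid below 0.1 N); the arm keeps its last pose, push and grip.
It fails at once if the lid is raised with the mug still on it (value of joint lid above 0.1 rad and horizontal distance between mug and case below 0.12 m).
It fails at once if the pointer is moved (distance of pointer_tip from where it was at the start of the episode above 0.008 m).
It fails at once if another ware is disturbed (moved more than 30 mm) (distance of any of bowl, crock, beaker, bottle, weight from where it was at the start of the episode above 0.03 m).
It also fails if it takes over 58 s, if anything falls off the work surface, if the arm or the gripper's body presses on something with over 40 N, if the wrist force passes 120 N, or if a joint passes its speed limit or range.

## Working session

There is one attempt and no reset: what is moved stays moved. The work goes in short steps, Python scripts to look and compute and a tool call to move; the robot and the scene stay as the last step left them, time stands still between calls to the robot, and variables do not carry over. Pictures are saved under pics/ and viewed, at most 10 in all, crops included, and the job is handed in when it is done.

Besides the shell and the picture viewer there is one more tool, called after "Request:" by a JSON object that holds its "op" and its "data", one argument or row to a line. move_arm: Moves the arm, as the interface text tells. Its arguments: {"type":"object","properties":{"motion":{"type":"array"}},"required":["motion"]}

```bash
mkdir -p pics
python3 - <<'E'
from station import r
import cv2,numpy as np
for c in ("scene","side"):
    f=r.grab_frame(c); cv2.imwrite(f"pics/{c}0.png",f[:,:,::-1])
    K=r.calibration(c); print(c,{k:np.round(v,3).tolist() for k,v in K.items()})
    for t in ("case","lid_hinge","lid_bar","pointer_tip","mug","mat","bowl","crock","beaker","bottle","weight"):
        print(t,[(np.round(d["point"],3).tolist(),round(d["confidence"],2)) for d in r.place_of(c,t)[:3]])
o=r.get_obs();print(o["clock"],o["tcp_pos"],o["ee_rot"])
E
```

```text
scene {'fx': 383.025, 'fy': 383.025, 'cx': 317.395, 'cy': 198.874, 'world_to_cam': [[-0.463, 0.886, -0.02, 0.196], [-0.513, -0.249, 0.821, 0.22], [0.723, 0.39, 0.57, -1.787], [0.0, 0.0, 0.0, 1.0]]}
case [([0.615, -0.049, -0.004], 0.89)]
lid_hinge [([0.71, -0.066, 0.092], 0.89)]
lid_bar [([0.464, -0.017, 0.096], 0.78)]
pointer_tip [([0.634, 0.103, 0.164], 0.46)]
mug [([0.577, -0.036, 0.104], 0.69)]
mat [([0.532, -0.361, -0.0], 0.87)]
bowl [([0.473, 0.348, -0.004], 0.59)]
crock [([0.698, -0.313, -0.005], 0.63)]
beaker []
bottle [([0.675, 0.447, -0.0], 0.84), ([0.67, 0.217, 0.002], 0.79)]
weight [([0.66, -0.436, -0.001], 0.52)]
side {'fx': 463.862, 'fy': 463.862, 'cx': 318.316, 'cy': 199.704, 'world_to_cam': [[0.94, -0.34, 0.008, -0.489], [0.256, 0.722, 0.642, -0.232], [-0.225, -0.602, 0.766, -1.508], [0.0, 0.0, 0.0, 1.0]]}
case [([0.614, -0.047, 0.002], 0.93)]
lid_hinge [([0.708, -0.068, 0.089], 0.57)]
lid_bar [([0.465, -0.018, 0.093], 0.62)]
pointer_tip [([0.637, 0.104, 0.158], 0.65)]
mug [([0.571, -0.033, 0.1], 0.81)]
mat [([0.533, -0.359, -0.001], 0.67)]
bowl [([0.478, 0.349, 0.003], 0.59), ([0.708, -0.065, 0.085], 0.48)]
crock []
beaker [([0.57, -0.033, 0.102], 0.72), ([0.689, 0.317, 0.002], 0.66), ([0.681, 0.443, -0.001], 0.5)]
bottle [([0.682, 0.439, -0.001], 0.91), ([0.674, 0.212, -0.002], 0.88), ([0.357, 0.559, -0.003], 0.69)]
weight [([0.637, 0.104, 0.16], 0.65), ([0.656, -0.436, 0.0], 0.62)]
1.2 [0.16212154 0.55168724 0.30392438] [ 1.42412699e-01  9.89807366e-01  2.69663553e-05 -7.32114836e-06]
```

View pics/scene0.png

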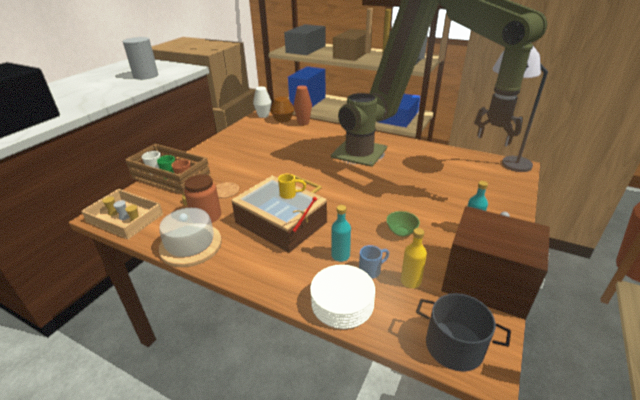

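View pics/side0.png

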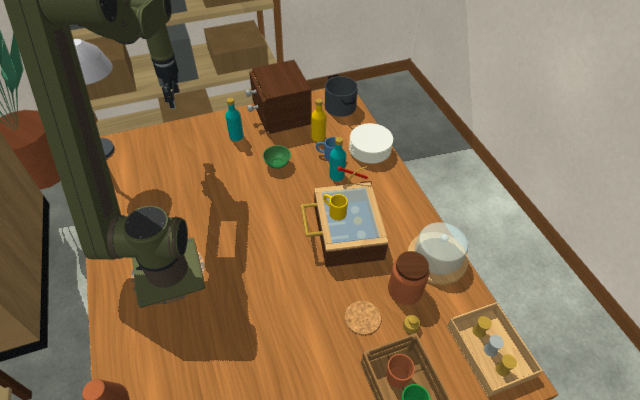

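The scene shows the yellow mug on the lid at (290,186) in scene and (338,207) in side. Things that could be taken for it are the blue beaker at (371,261), the yellow bottle at (414,262) and the shelf pots at (155,160), all in scene. The mat is at (363,318) in side, the red pointer at (303,213) in scene, and the turquoise look-alike bottles at (341,238) and (478,200). By the description I choose the yellow mug on the lid. Next is one close crop, with model lines for the pointer drawn in.

```bash
cat > h.py <<'E'
from station import r
import cv2,numpy as np
from scipy.spatial.transform import Rotation as R
H=np.array([.709,-.067,.09]); yaw=-.20
cx=np.array([np.cos(yaw),np.sin(yaw),0]); cy=np.array([-np.sin(yaw),np.cos(yaw),0]); cz=np.array([0,0,1.])
def proj(c,p):
    K=r.calibration(c); q=np.array(K["world_to_cam"])@np.append(p,1)
    return np.array([K["cx"]+K["fx"]*q[0]/-q[2],K["cy"]+K["fy"]*-q[1]/-q[2]])
def tip(a,l=.13): return H+.153*cy+l*(-np.cos(a)*cx+np.sin(a)*cz)
def go(p,ang=None):
    """shift (x0.75 m) and turn (x30 deg) to TCP position p, tool down, tool y at angle ang (deg)"""
    o=r.get_obs(); T=R.from_quat(o["ee_rot"]); d=T.inv().apply(np.array(p)-o["tcp_pos"])/.75
    print("t",o["clock"],"tcp",o["tcp_pos"].round(4),"w",o["grip_width"],"delta",d.round(4))
    if ang is not None:
        y=np.array([np.cos(np.radians(ang)),np.sin(np.radians(ang)),0]); z=np.array([0,0,-1.])
        G=R.from_matrix(np.c_[np.cross(y,z),y,z]); print("ang",((T.inv()*G).as_rotvec(degrees=True)/30).round(4))
E
python3 - <<'E'
from h import *
out=[]
for c,(u,v) in (("scene",(285,195)),("side",(340,205))):
    f=r.grab_frame(c)[:,:,::-1].copy()
    w=50;s=8
    im=cv2.resize(f[v-w+10:v+w-10,u-w:u+w],None,fx=s/2,fy=s/2,interpolation=cv2.INTER_CUBIC)
    for a,col in ((.5,(255,0,0)),(.585,(0,255,0)),(.67,(255,0,255))):
        P=[tuple(int(x) for x in (proj(c,tip(a,l))-[u-w,v-w+10]+.5)*s/2) for l in (0,.13)]
        cv2.line(im,*P,col,1)
    for k in range(-1,2):
        pass
    out.append(im)
cv2.imwrite("pics/crop.png",np.hstack(out))
# pointer fit from red pixels
E
python3 - <<'E'
from h import *
from scipy.optimize import least_squares
# yellow mask of mug, red mask of pointer
for c,(u,v) in (("scene",(303,213)),("side",(350,172))):
    f=r.grab_frame(c).astype(int)[v-25:v+25,u-25:u+25]
    m=(f[...,0]>110)&(f[...,1]<60)&(f[...,2]<60)
    ys,xs=np.nonzero(m); P=np.c_[xs+u-25,ys+v-25].astype(float)
    print(c,len(P),P.min(0),P.max(0))
    if len(P)>5:
        mu=P.mean(0); d=np.linalg.svd(P-mu)[2][0]
        for a in np.arange(.45,.8,.05):
            e=proj(c,tip(a))-proj(c,tip(a,.03)); ang=np.degrees(np.arctan2(e[0]*d[1]-e[1]*d[0],e@d)); print(round(a,2),round((ang+90)%180-90,1), proj(c,tip(a)).round(1))
E
```

```text
scene 67 [293. 198.] [315. 231.]
0.45 -3.4 [316.7 201.1]
0.5 -1.8 [316.1 200.1]
0.55 -0.2 [315.4 199.1]
0.6 1.4 [314.6 198.1]
0.65 2.9 [313.8 197.3]
0.7 4.4 [312.9 196.5]
0.75 6.0 [312.  195.9]
side 75 [338. 167.] [367. 178.]
0.45 5.7 [336.8 171.1]
0.5 3.2 [337.7 169.8]
0.55 0.5 [338.7 168.6]
0.6 -2.3 [339.8 167.4]
0.65 -5.1 [341.  166.2]
0.7 -8.2 [342.2 165.1]
0.75 -11.4 [343.5 163.9]
```

View pics/crop.png

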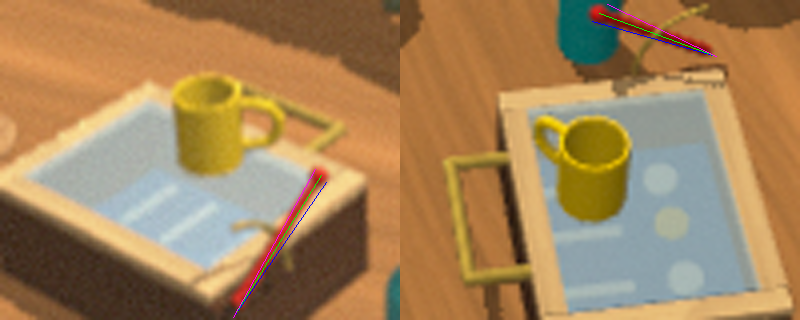

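The crop confirms the yellow mug. Its handle points about 118° in the world (to the upper left in side). The red pointer lies between the 0.5 and 0.6 rad lines, so about 0.565 rad.

```bash
python3 -c "
from h import *
go([.574,-.035,.30],28)"
```

```text
t 1.4 tcp [0.1621 0.5517 0.3039] w 0.0854450419806998 delta [-0.7474 -0.5957  0.0052]
ang [-1.0000e-04 -1.0000e-04  1.5209e+00]
```

Request:
{"op": "move_arm", "data": {
  "motion": [
    {"claw": 85,"delta_pos": [-0.06,-0.05,0],"angular": [0,0,0.1]},
    {"claw": 85,"delta_pos": [-0.12,-0.1,0],"angular": [0,0,0.2]},
    {"claw": 85,"delta_pos": [-0.18,-0.145,0],"angular": [0,0,0.3]},
    {"claw": 85,"delta_pos": [-0.24,-0.19,0],"angular": [0,0,0.4]},
    {"claw": 85,"delta_pos": [-0.3,-0.24,0],"angular": [0,0,0.5]},
    {"claw": 85,"delta_pos": [-0.36,-0.29,0],"angular": [0,0,0.6]},
    {"claw": 85,"delta_pos": [-0.42,-0.335,0],"angular": [0,0,0.7]},
    {"claw": 85,"delta_pos": [-0.48,-0.38,0],"angular": [0,0,0.8]},
    {"claw": 85,"delta_pos": [-0.54,-0.43,0],"angular": [0,0,0.9]},
    {"claw": 85,"delta_pos": [-0.6,-0.48,0],"angular": [0,0,1.0]}
  ]
}}

```text
clock: 2.65
tcp_pos: [0.4934, 0.0777, 0.3042]
ee_rot: [0.395, 0.919, 0.0, 0.0]
ft_force: [1.2, 0.4, 0.3]
grip_width: 0.0849
gripper_force: 0.0
```

```bash
python3 -c "
from h import *
go([.574,-.035,.30],28)"
```

```text
t 2.65 tcp [0.4934 0.0777 0.3042] w 0.08493764866981754 delta [-0.183  -0.0255  0.0056]
ang [1.700e-03 4.000e-04 5.172e-01]
```

Request:
{"op": "move_arm", "data": {
  "motion": [
    {"claw": 85,"delta_pos": [-0.06,-0.009,0],"angular": [0,0,0.15]},
    {"claw": 85,"delta_pos": [-0.12,-0.018,0],"angular": [0,0,0.3]},
    {"claw": 85,"delta_pos": [-0.183,-0.0255,0.0],"angular": [0,0,0.45]},
    {"claw": 85,"delta_pos": [-0.183,-0.0255,0.006],"angular": [0,0,0.52]},
    {"claw": 85,"delta_pos": [-0.183,-0.0255,0.006],"angular": [0,0,0.52]},
    {"claw": 85,"delta_pos": [-0.183,-0.0255,0.006],"angular": [0,0,0.52]},
    {"claw": 85,"delta_pos": [-0.183,-0.0255,0.006],"angular": [0,0,0.52]},
    {"claw": 85,"delta_pos": [-0.183,-0.0255,0.006],"angular": [0,0,0.52]},
    {"claw": 85,"delta_pos": [-0.183,-0.0255,0.006],"angular": [0,0,0.52]},
    {"claw": 85,"delta_pos": [-0.183,-0.0255,0.006],"angular": [0,0,0.52]}
  ]
}}

```text
clock: 3.9
tcp_pos: [0.5732, -0.033, 0.2995]
ee_rot: [0.515, 0.857, 0.0, 0.0]
ft_force: [-1.1, -0.2, -0.5]
grip_width: 0.085
gripper_force: 0.0
```

```bash
python3 -c "
from h import *
f=r.grab_frame('wrist')[:,:,::-1].copy()
for t in ('mug','lid_bar','lid_hinge'): print(t,[(np.round(d['point'],3),round(d['confidence'],2)) for d in r.place_of('wrist',t)[:2]])
for q,col in (([.574,-.035,.17],(0,0,255)),([.574-.0235,-.035+.044,.14],(255,0,255))):
    cv2.circle(f,tuple(int(x) for x in proj('wrist',q)),4,col,-1)
cv2.imwrite('pics/w1.png',f)
go([.574,-.035,.194],28)"
```

```text
mug [(array([ 0.576, -0.033,  0.104]), 0.91)]
lid_bar [(array([ 0.469, -0.016,  0.096]), 0.91)]
lid_hinge [(array([ 0.71 , -0.065,  0.089]), 0.6)]
t 4.1 tcp [ 0.5732 -0.0332  0.2994] w 0.08503215494246724 delta [-0.0026 -0.0002  0.1405]
ang [-0.0001 -0.0001  0.0007]
```

View pics/w1.png

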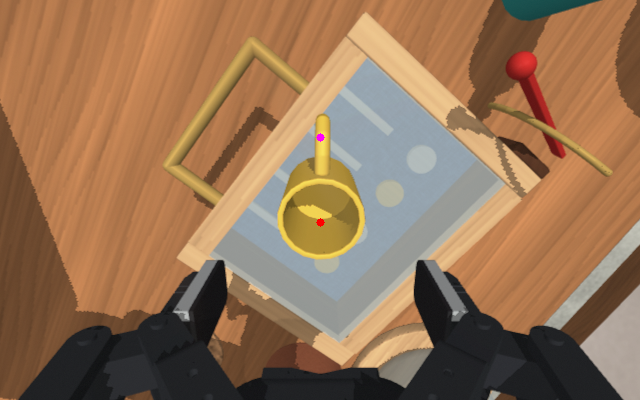

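The wrist view shows the mug mouth at (321,222), on the predicted point, and the handle at (321,138) clear of both fingers. Go down and grip.

Request:
{"op": "move_arm", "data": {
  "motion": [
    {"claw": 85,"delta_pos": [-0.002,0.001,0.04],"angular": [0,0,0]},
    {"claw": 85,"delta_pos": [-0.002,0.001,0.08],"angular": [0,0,0]},
    {"claw": 85,"delta_pos": [-0.002,0.001,0.115],"angular": [0,0,0]},
    {"claw": 85,"delta_pos": [-0.002,0.001,0.138],"angular": [0,0,0]},
    {"claw": 85,"delta_pos": [-0.002,0.001,0.138],"angular": [0,0,0]},
    {"claw": 40,"delta_pos": [-0.002,0.001,0.138],"angular": [0,0,0]},
    {"claw": 40,"delta_pos": [-0.002,0.001,0.138],"angular": [0,0,0]},
    {"claw": 40,"delta_pos": [-0.002,0.001,0.138],"angular": [0,0,0]},
    {"claw": 40,"delta_pos": [-0.002,0.001,0.138],"angular": [0,0,0]},
    {"claw": 40,"delta_pos": [-0.002,0.001,0.138],"angular": [0,0,0]}
  ]
}}

```text
clock: 5.35
tcp_pos: [0.5754, -0.0342, 0.1972]
ee_rot: [0.515, 0.857, 0.001, 0.001]
ft_force: [0.1, -0.5, 5.9]
grip_width: 0.0556
gripper_force: 64.2
```

```bash
python3 -c "
from h import *
o=r.get_obs();print(o['gripper_force'],o['ft_force'])
go([.5325,-.36,.23],28)"
```

```text
64.1519389115274 [ 0.08826581 -0.52044772  5.88652952]
t 5.35 tcp [ 0.5754 -0.0342  0.1972] w 0.05561687899275567 delta [-0.3566 -0.2546 -0.0437]
ang [0.0042 0.0031 0.001 ]
```

Request:
{"op": "move_arm", "data": {
  "motion": [
    {"claw": 40,"delta_pos": [0,0,-0.03],"angular": [0,0,0]},
    {"claw": 40,"delta_pos": [0,0,-0.07],"angular": [0,0,0]},
    {"claw": 40,"delta_pos": [-0.04,-0.028,-0.08],"angular": [0,0,0]},
    {"claw": 40,"delta_pos": [-0.09,-0.064,-0.08],"angular": [0,0,0]},
    {"claw": 40,"delta_pos": [-0.145,-0.104,-0.08],"angular": [0,0,0]},
    {"claw": 40,"delta_pos": [-0.2,-0.143,-0.08],"angular": [0,0,0]},
    {"claw": 40,"delta_pos": [-0.255,-0.182,-0.08],"angular": [0,0,0]},
    {"claw": 40,"delta_pos": [-0.31,-0.221,-0.07],"angular": [0,0,0]},
    {"claw": 40,"delta_pos": [-0.345,-0.246,-0.05],"angular": [0,0,0]},
    {"claw": 40,"delta_pos": [-0.3566,-0.2546,-0.04],"angular": [0,0,0]}
  ]
}}

```text
clock: 6.6
tcp_pos: [0.5306, -0.3615, 0.2243]
ee_rot: [0.516, 0.857, 0.0, -0.001]
ft_force: [-0.4, 0.7, -2.7]
grip_width: 0.0559
gripper_force: 64.2
```

```bash
python3 -c "
from h import *
o=r.get_obs();print(o['gripper_force'],o['ft_force'])
r.grab_frame('wrist')
for t in ('mug','mat'): print(t,[(np.round(d['point'],3),round(d['confidence'],2)) for d in r.place_of('wrist',t)[:2]])
f=r.grab_frame('side')[:,:,::-1]
cv2.imwrite('pics/s2.png',cv2.resize(f[190:390,270:510],None,fx=2.5,fy=2.5))
for t in ('mug','mat'): print(t,[(np.round(d['point'],3),round(d['confidence'],2)) for d in r.place_of('side',t)[:2]])
go([.5325,-.36,.104],28)"
```

```text
64.22254972276278 [-0.36565972  0.65586628 -2.69978091]
mug [(array([ 0.53 , -0.361,  0.132]), 0.84)]
mat []
mug [(array([ 0.527, -0.361,  0.128]), 0.64)]
mat [(array([ 0.531, -0.358, -0.003]), 0.95)]
t 6.9 tcp [ 0.5321 -0.3585  0.2264] w 0.055795522476168466 delta [-0.002  -0.0005  0.1632]
ang [ 0.0009 -0.0003  0.0035]
```

View pics/s2.png

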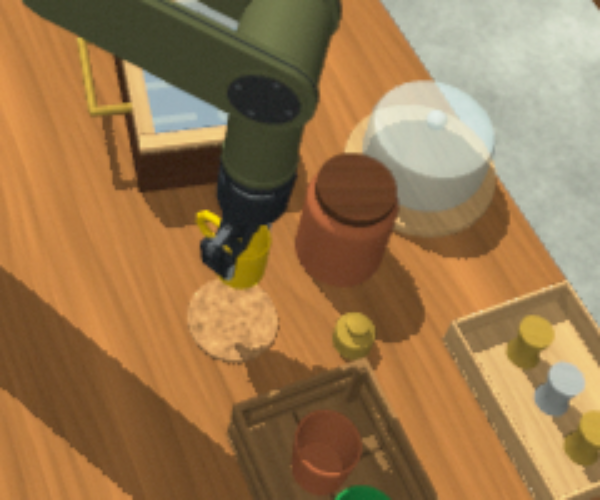

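The side crop shows the mug upright in the fingers at (243,255), above the mat at (233,318) and clear of the crock at (347,220). Lower it onto the mat.

Request:
{"op": "move_arm", "data": {
  "motion": [
    {"claw": 40,"delta_pos": [-0.001,0,0.03],"angular": [0,0,0]},
    {"claw": 40,"delta_pos": [-0.001,0,0.07],"angular": [0,0,0]},
    {"claw": 40,"delta_pos": [-0.001,0,0.11],"angular": [0,0,0]},
    {"claw": 40,"delta_pos": [-0.001,0,0.14],"angular": [0,0,0]},
    {"claw": 40,"delta_pos": [-0.001,0,0.156],"angular": [0,0,0]},
    {"claw": 40,"delta_pos": [-0.001,0,0.162],"angular": [0,0,0]},
    {"claw": 40,"delta_pos": [-0.001,0,0.166],"angular": [0,0,0]},
    {"claw": 40,"delta_pos": [-0.001,0,0.167],"angular": [0,0,0]},
    {"claw": 40,"delta_pos": [-0.001,0,0.167],"angular": [0,0,0]},
    {"claw": 40,"delta_pos": [-0.001,0,0.167],"angular": [0,0,0]}
  ]
}}

```text
clock: 8.15
tcp_pos: [0.5324, -0.3609, 0.1013]
ee_rot: [0.515, 0.857, -0.0, 0.001]
ft_force: [-0.3, -0.3, 0.6]
grip_width: 0.0558
gripper_force: 64.2
```

```bash
python3 -c "
from h import *
o=r.get_obs();print(o['gripper_force'],o['ft_force'])
go([.532,-.359,.101],28)"
```

```text
64.15923933964223 [-0.33363439 -0.33483057  0.63929527]
t 8.15 tcp [ 0.5324 -0.3609  0.1013] w 0.05577152695342843 delta [0.0024 0.0008 0.0004]
ang [0.0011 0.0021 0.0006]
```

Request:
{"op": "move_arm", "data": {
  "motion": [
    {"claw": 60,"delta_pos": [0,0,0],"angular": [0,0,0]},
    {"claw": 85,"delta_pos": [0,0,0],"angular": [0,0,0]},
    {"claw": 85,"delta_pos": [0,0,0],"angular": [0,0,0]},
    {"claw": 85,"delta_pos": [0,0,0],"angular": [0,0,0]},
    {"claw": 85,"delta_pos": [0,0,0],"angular": [0,0,0]},
    {"claw": 85,"delta_pos": [0,0,-0.02],"angular": [0,0,0]},
    {"claw": 85,"delta_pos": [0,0,-0.05],"angular": [0,0,0]},
    {"claw": 85,"delta_pos": [0,0,-0.1],"angular": [0,0,0]},
    {"claw": 85,"delta_pos": [0,0,-0.16],"angular": [0,0,0]},
    {"claw": 85,"delta_pos": [0,0,-0.2],"angular": [0,0,0]}
  ]
}}

```text
clock: 9.4
tcp_pos: [0.5326, -0.361, 0.2544]
ee_rot: [0.515, 0.857, -0.0, 0.002]
ft_force: [-0.0, -0.1, 0.5]
grip_width: 0.085
gripper_force: 0.0
```

```bash
python3 -c "
from h import *
f=r.grab_frame('wrist')[:,:,::-1]
cv2.imwrite('pics/w3.png',f)
for c in('wrist','side'):
  if c=='side': r.grab_frame(c)
  for t in ('mug','mat'): print(t,[(np.round(d['point'],3),round(d['confidence'],2)) for d in r.place_of(c,t)[:2]])
go([.467,-.017,.30],-11.5)"
```

```text
mug [(array([ 0.533, -0.359,  0.01 ]), 0.77)]
mat []
mug [(array([ 0.527, -0.357,  0.006]), 0.75)]
mat []
t 9.7 tcp [ 0.5314 -0.36    0.2497] w 0.08492044469213325 delta [ 0.4442  0.1391 -0.0663]
ang [-0.0029 -0.0029  1.3175]
```

View pics/w3.png

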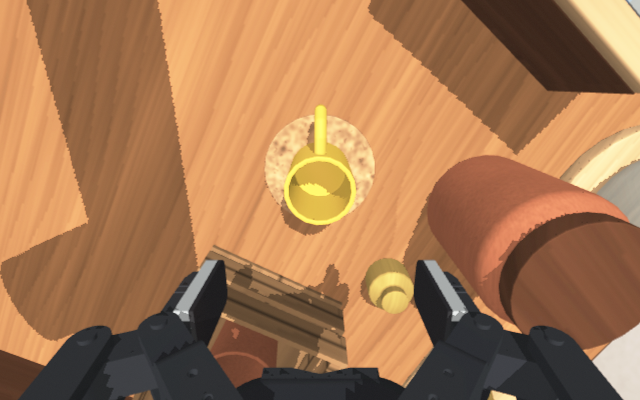

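The mug stands upright in the middle of the mat, with its mouth at (320,190). Now go over the handle bar.

Request:
{"op": "move_arm", "data": {
  "motion": [
    {"claw": 85,"delta_pos": [0,0,-0.06],"angular": [0,0,0.1]},
    {"claw": 70,"delta_pos": [0.05,0.016,-0.066],"angular": [0,0,0.2]},
    {"claw": 60,"delta_pos": [0.11,0.035,-0.066],"angular": [0,0,0.3]},
    {"claw": 50,"delta_pos": [0.17,0.053,-0.066],"angular": [0,0,0.4]},
    {"claw": 45,"delta_pos": [0.23,0.072,-0.066],"angular": [0,0,0.5]},
    {"claw": 45,"delta_pos": [0.29,0.091,-0.066],"angular": [0,0,0.6]},
    {"claw": 45,"delta_pos": [0.35,0.11,-0.066],"angular": [0,0,0.7]},
    {"claw": 45,"delta_pos": [0.41,0.128,-0.066],"angular": [0,0,0.8]},
    {"claw": 45,"delta_pos": [0.444,0.139,-0.066],"angular": [0,0,0.9]},
    {"claw": 45,"delta_pos": [0.444,0.139,-0.066],"angular": [0,0,1.0]}
  ]
}}

```text
clock: 10.95
tcp_pos: [0.466, -0.0155, 0.2986]
ee_rot: [0.719, 0.695, -0.001, -0.002]
ft_force: [0.7, 0.1, -0.1]
grip_width: 0.0449
gripper_force: 0.0
```

```bash
python3 -c "
from h import *
f=r.grab_frame('wrist')[:,:,::-1].copy()
for t in ('lid_bar','lid_hinge','case'): print(t,[(np.round(d['point'],3),round(d['confidence'],2)) for d in r.place_of('wrist',t)[:2]])
B=H-.25*cx+[0,0,.006]; print(B)
for s in (-.06,0,.06): cv2.circle(f,tuple(int(x) for x in proj('wrist',B+s*cy)),3,(0,0,255),-1)
cv2.imwrite('pics/w4.png',f)
go([B[0],B[1],.20],-11.5)"
```

```text
lid_bar [(array([ 0.467, -0.017,  0.096]), 0.75)]
lid_hinge [(array([ 0.71 , -0.066,  0.084]), 0.83), (array([ 0.617, -0.049, -0.   ]), 0.33)]
case [(array([ 0.616, -0.051, -0.003]), 0.89)]
[ 0.46398336 -0.01733267  0.096     ]
t 11.15 tcp [ 0.4672 -0.0176  0.2992] w 0.04522852654223574 delta [ 0.0002 -0.004   0.1323]
ang [-4.100e-03  2.000e-04  3.195e-01]
```

View pics/w4.png

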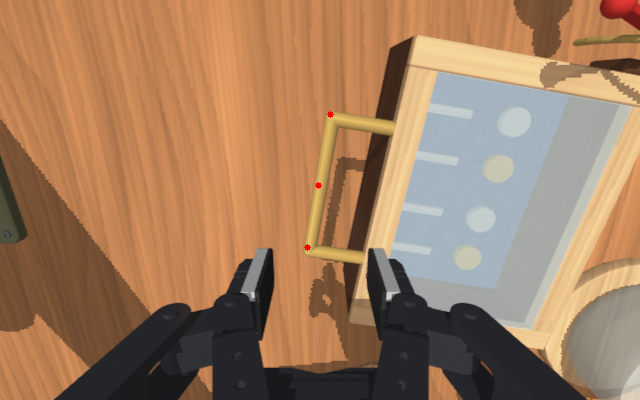

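The wrist view shows the predicted bar points lying on the bar, with its middle at (319,185). The bar's slope matches the assumed turn of the case. Rotate, go down and grip.

Request:
{"op": "move_arm", "data": {
  "motion": [
    {"claw": 45,"delta_pos": [0,-0.003,0],"angular": [0,0,0.16]},
    {"claw": 45,"delta_pos": [0,-0.003,0.03],"angular": [0,0,0.32]},
    {"claw": 45,"delta_pos": [0,-0.003,0.08],"angular": [0,0,0.32]},
    {"claw": 45,"delta_pos": [0,-0.003,0.13],"angular": [0,0,0.32]},
    {"claw": 45,"delta_pos": [0,-0.003,0.17],"angular": [0,0,0.32]},
    {"claw": 45,"delta_pos": [0,-0.003,0.192],"angular": [0,0,0.32]},
    {"claw": 45,"delta_pos": [0,-0.003,0.2],"angular": [0,0,0.32]},
    {"claw": 45,"delta_pos": [0,-0.003,0.2],"angular": [0,0,0.32]},
    {"claw": 5,"delta_pos": [0,-0.003,0.2],"angular": [0,0,0.32]},
    {"claw": 5,"delta_pos": [0,-0.003,0.2],"angular": [0,0,0.32]}
  ]
}}

```text
clock: 12.4
tcp_pos: [0.4651, -0.0175, 0.1509]
ee_rot: [0.775, 0.632, -0.0, -0.0]
ft_force: [0.9, 0.5, 13.2]
grip_width: 0.0098
gripper_force: 60.6
```

Request:
{"op": "move_arm", "data": {
  "motion": [
    {"claw": 5,"delta_pos": [0,0,0],"angular": [0,0,0]},
    {"claw": 5,"delta_pos": [0,0,0],"angular": [0,0,0]},
    {"claw": 5,"delta_pos": [0,0,0],"angular": [0,0,0]},
    {"claw": 5,"delta_pos": [0,0,0],"angular": [0,0,0]},
    {"claw": 5,"delta_pos": [0,0,0],"angular": [0,0,0]},
    {"claw": 5,"delta_pos": [0,0,0],"angular": [0,0,0]},
    {"claw": 5,"delta_pos": [0,0,0],"angular": [0,0,0]},
    {"claw": 5,"delta_pos": [0,0,0],"angular": [0,0,0]},
    {"claw": 5,"delta_pos": [0,0,0],"angular": [0,0,0]},
    {"claw": 5,"delta_pos": [0,0,0],"angular": [0,0,0]}
  ]
}}

```text
clock: 13.65
tcp_pos: [0.4651, -0.0175, 0.151]
ee_rot: [0.775, 0.632, 0.0, 0.0]
ft_force: [-1.9, 0.2, 6.5]
grip_width: 0.0101
gripper_force: 58.6
```

```bash
python3 -c "
from h import *
o=r.get_obs();print(o['gripper_force'],o['ft_force'],o['grip_width'])
p0=o['tcp_pos']; T=R.from_quat(o['ee_rot'])
u=lambda a:np.array([-.25*np.cos(a)-.006*np.sin(a)*-1,0,.25*np.sin(a)+.006*np.cos(a)])
g=lambda a:(u(a)-u(0))[0]*cx+(u(a)-u(0))[2]*cz
for k in range(1,21):
    a=.565*k/20; print(round(a,3),(T.inv().apply(g(a))/.75).round(4))"
```

```text
58.589531779289246 [-1.85267664  0.23852777  6.48974293] 0.010084190008846368
0.028 [-0.      0.0004 -0.0094]
0.056 [ 0.      0.001  -0.0188]
0.085 [ 0.      0.0019 -0.0282]
0.113 [ 0.      0.003  -0.0375]
0.141 [ 0.      0.0045 -0.0468]
0.169 [ 0.      0.0061 -0.0561]
0.198 [ 0.      0.0081 -0.0653]
0.226 [ 0.      0.0103 -0.0745]
0.254 [ 0.      0.0128 -0.0836]
0.282 [ 0.      0.0155 -0.0926]
0.311 [ 0.      0.0185 -0.1015]
0.339 [ 0.      0.0217 -0.1104]
0.367 [ 0.      0.0251 -0.1191]
0.395 [ 0.      0.0289 -0.1278]
0.424 [ 0.      0.0328 -0.1363]
0.452 [ 1.000e-04  3.700e-02 -1.448e-01]
0.48 [ 1.000e-04  4.150e-02 -1.531e-01]
0.508 [ 1.000e-04  4.610e-02 -1.613e-01]
0.537 [ 1.000e-04  5.100e-02 -1.693e-01]
0.565 [ 1.000e-04  5.620e-02 -1.772e-01]
```

Request:
{"op": "move_arm", "data": {
  "motion": [
    {"claw": 5,"delta_pos": [0,0.0004,-0.0094],"angular": [0,0,0]},
    {"claw": 5,"delta_pos": [0,0.001,-0.0188],"angular": [0,0,0]},
    {"claw": 5,"delta_pos": [0,0.0019,-0.0282],"angular": [0,0,0]},
    {"claw": 5,"delta_pos": [0,0.003,-0.0375],"angular": [0,0,0]},
    {"claw": 5,"delta_pos": [0,0.0045,-0.0468],"angular": [0,0,0]},
    {"claw": 5,"delta_pos": [0,0.0061,-0.0561],"angular": [0,0,0]},
    {"claw": 5,"delta_pos": [0,0.0081,-0.0653],"angular": [0,0,0]},
    {"claw": 5,"delta_pos": [0,0.0103,-0.0745],"angular": [0,0,0]},
    {"claw": 5,"delta_pos": [0,0.0128,-0.0836],"angular": [0,0,0]},
    {"claw": 5,"delta_pos": [0,0.0155,-0.0926],"angular": [0,0,0]}
  ]
}}

```text
clock: 14.9
tcp_pos: [0.476, -0.0197, 0.2198]
ee_rot: [0.775, 0.632, -0.001, -0.001]
ft_force: [-4.1, 1.4, -1.5]
grip_width: 0.0095
gripper_force: 58.4
```

```bash
cat > arc.py <<'E'
from h import *
o=r.get_obs();print(o['clock'],o['gripper_force'],o['ft_force'],o['grip_width'],o['tcp_pos'],o['joint_vel'].round(3))
T=R.from_quat(o['ee_rot'])
# closed-grip tcp: bar shut was at tcp [.4651,-.0175,.151]
p=lambda a:np.array([.4651,-.0175,.151])+(.25*(1-np.cos(a))+.006*np.sin(a))*cx+(.25*np.sin(a)+.006*np.cos(a)-.006)*cz
print('lid est',np.arcsin((o['tcp_pos'][2]-.151)/.25), 'off arc', T.inv().apply(p(np.arcsin((o['tcp_pos'][2]-.151)/.25))-o['tcp_pos']))
for a in (.31,.34,.37,.395,.424,.452,.48,.508,.537,.565): print(a,(T.inv().apply(p(a)-o['tcp_pos'])/.75).round(4))
E
python3 arc.py
```

```text
14.9 58.37096393108368 [-4.14221448  1.41730287 -1.53875747] 0.009539497682783246 [ 0.47597408 -0.0196947   0.21984981] [-0.001 -0.047 -0.103  0.     0.15  -0.003]
lid est 0.27900496533583596 off arc [-8.94030629e-06  2.27050202e-04  2.31565110e-04]
0.31 [-0.      0.0035 -0.0095]
0.34 [ 0.      0.0069 -0.0189]
0.37 [ 0.      0.0106 -0.0282]
0.395 [ 0.      0.0139 -0.0359]
0.424 [ 0.      0.0179 -0.0447]
0.452 [ 0.      0.0221 -0.053 ]
0.48 [ 0.      0.0264 -0.0613]
0.508 [ 0.0001  0.0311 -0.0694]
0.537 [ 0.0001  0.0361 -0.0777]
0.565 [ 0.0001  0.0411 -0.0855]
```

Request:
{"op": "move_arm", "data": {
  "motion": [
    {"claw": 5,"delta_pos": [0,0.003,-0.009],"angular": [0,0,0]},
    {"claw": 5,"delta_pos": [0,0.0062,-0.0178],"angular": [0,0,0]},
    {"claw": 5,"delta_pos": [0,0.0096,-0.0265],"angular": [0,0,0]},
    {"claw": 5,"delta_pos": [0,0.0134,-0.0352],"angular": [0,0,0]},
    {"claw": 5,"delta_pos": [0,0.0173,-0.0437],"angular": [0,0,0]},
    {"claw": 5,"delta_pos": [0,0.0215,-0.0522],"angular": [0,0,0]},
    {"claw": 5,"delta_pos": [0,0.026,-0.0605],"angular": [0,0,0]},
    {"claw": 5,"delta_pos": [0,0.0306,-0.0687],"angular": [0,0,0]},
    {"claw": 5,"delta_pos": [0,0.0355,-0.0767],"angular": [0,0,0]},
    {"claw": 5,"delta_pos": [0,0.0407,-0.0846],"angular": [0,0,0]}
  ]
}}

```text
clock: 16.15
tcp_pos: [0.5044, -0.0254, 0.2832]
ee_rot: [0.775, 0.632, -0.002, -0.002]
ft_force: [-9.0, 2.8, 3.1]
grip_width: 0.0102
gripper_force: 58.8
```

Request:
{"op": "move_arm", "data": {
  "motion": [
    {"claw": 5,"delta_pos": [0,0,0],"angular": [0,0,0]},
    {"claw": 5,"delta_pos": [0,0,0],"angular": [0,0,0]},
    {"claw": 5,"delta_pos": [0,0,0],"angular": [0,0,0]},
    {"claw": 5,"delta_pos": [0,0,0],"angular": [0,0,0]},
    {"claw": 5,"delta_pos": [0,0,0],"angular": [0,0,0]},
    {"claw": 5,"delta_pos": [0,0,0],"angular": [0,0,0]},
    {"claw": 5,"delta_pos": [0,0,0],"angular": [0,0,0]},
    {"claw": 5,"delta_pos": [0,0,0],"angular": [0,0,0]},
    {"claw": 5,"delta_pos": [0,0,0],"angular": [0,0,0]},
    {"claw": 5,"delta_pos": [0,0,0],"angular": [0,0,0]}
  ]
}}

```text
clock: 17.4
tcp_pos: [0.5045, -0.0254, 0.2836]
ee_rot: [0.775, 0.632, -0.001, -0.002]
ft_force: [-10.1, 2.6, 4.3]
grip_width: 0.0099
gripper_force: 58.6
```

```bash
python3 arc.py | head -2
python3 - <<'E'
from h import *
ims=[]
for c,u0,v0 in (("scene",210,130),("side",270,140)):
    f=r.grab_frame(c)[:,:,::-1]
    ims.append(cv2.resize(f[v0:v0+120,u0:u0+130],None,fx=3,fy=3,interpolation=cv2.INTER_CUBIC))
    for t in ('lid_bar','lid_hinge','pointer_tip','mug'): print(c,t,[(np.round(d['point'],3),round(d['confidence'],2)) for d in r.place_of(c,t)[:2]])
cv2.imwrite('pics/end.png',np.hstack(ims))
E
```

```text
17.4 58.59338343143463 [-10.14228867   2.6235034    4.32882169] 0.009875035335732552 [ 0.50447282 -0.02540409  0.28356756] [-0.001  0.001  0.001 -0.     0.001 -0.   ]
lid est 0.5589192791452955 off arc [-7.38256356e-05  1.07036064e-03  9.08261519e-04]
scene lid_bar [(array([ 0.505, -0.027,  0.223]), 0.58)]
scene lid_hinge [(array([ 0.71 , -0.066,  0.093]), 0.75)]
scene pointer_tip [(array([0.629, 0.102, 0.164]), 0.6)]
scene mug [(array([ 0.535, -0.36 ,  0.007]), 0.86)]
side lid_bar [(array([ 0.5  , -0.027,  0.219]), 0.59)]
side lid_hinge [(array([ 0.71 , -0.07 ,  0.089]), 0.79)]
side pointer_tip [(array([0.637, 0.104, 0.16 ]), 0.55)]
side mug [(array([ 0.53 , -0.359,  0.006]), 0.97)]
```

View pics/end.png

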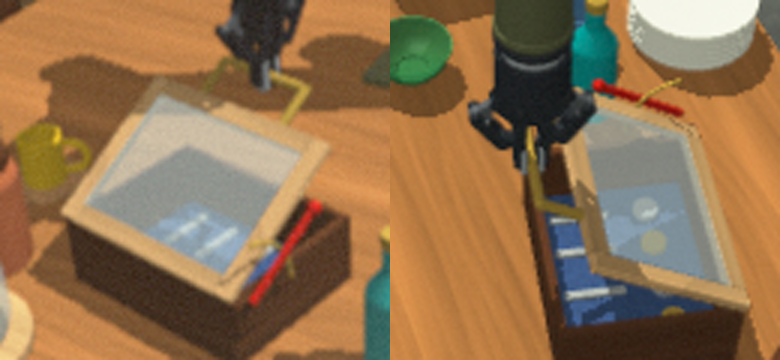

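The end picture shows the lid raised by its bar in the fingers. The lid's left edge runs from (238,298) to (327,147) and looks about parallel to the pointer from (255,300) to (317,207). I check the angle with the model.

Run:
```python
from h import *
def L(a,x,y,z): return H+y*cy+(x*np.cos(a)+z*np.sin(a))*cx+(-x*np.sin(a)+z*np.cos(a))*cz
f=r.grab_frame("scene")[:,:,::-1]; g=r.grab_frame("side")[:,:,::-1]
out=[]
for c,im,u0,v0,w,h in (("scene",f,270,165,55,75),("side",g,320,155,75,90)):
    s=6; q=cv2.resize(im[v0:v0+h,u0:u0+w],None,fx=s,fy=s,interpolation=cv2.INTER_CUBIC)
    for a,col in ((.48,(255,0,0)),(.56,(0,255,0)),(.64,(255,0,255))):
        y=.13 if c=="scene" else -.13
        for A,B in (((0,y,.012),(-.2,y,.012)),((-.2,-.13,.012),(-.2,.13,.012))):
            cv2.line(q,*[tuple(int(v) for v in (proj(c,L(a,*P))-[u0,v0]+.5)*s) for P in (A,B)],col,1)
        cv2.line(q,*[tuple(int(v) for v in (proj(c,tip(a,l))-[u0,v0]+.5)*s) for l in (0,.13)],col,1)
    out.append(cv2.copyMakeBorder(q,0,540-q.shape[0],0,0,cv2.BORDER_CONSTANT))
cv2.imwrite("pics/end2.png",np.hstack(out))
```

```text
(no output)
```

View pics/end2.png

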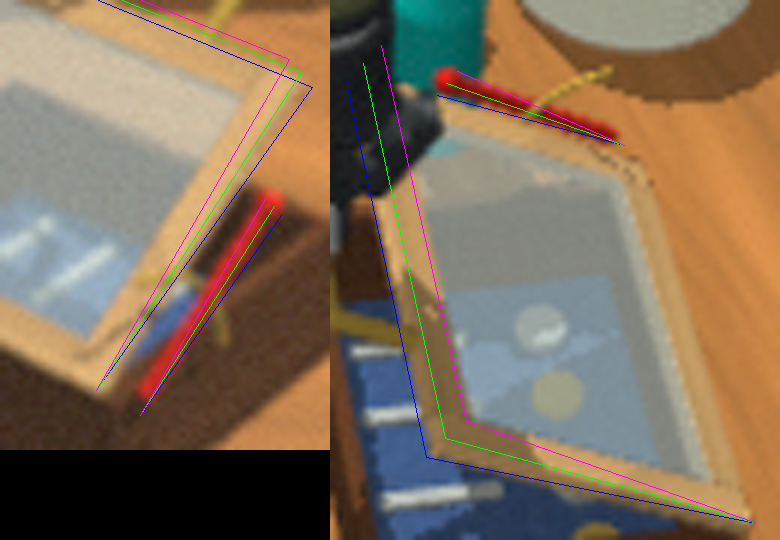

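The overlay puts the pointer near 0.56 rad and the lid about the same, with the top-edge line at 0.56 and the frame's side face below it. I do one numeric edge check before handing in.

Run:
```python
from h import *
from scipy.ndimage import map_coordinates
def L(a,x,y,z): return H+y*cy+(x*np.cos(a)+z*np.sin(a))*cx+(-x*np.sin(a)+z*np.cos(a))*cz
def score(g,c,A,B,off):
    n=np.array([-(B-A)[1],(B-A)[0]]);n/=np.linalg.norm(n)
    P=A+(B-A)*np.linspace(.1,.9,80)[:,None]+n*off
    s=lambda k:np.array([map_coordinates(g[...,i],[(P+n*k)[:,1],(P+n*k)[:,0]],order=1) for i in range(3)])
    return np.abs((s(.8)-s(-.8)).mean(1)).sum()
F={c:r.grab_frame(c).astype(float) for c in("scene","side")}
As=np.arange(.44,.68,.02)
for c,y in (("scene",.13),("side",-.13)):
    for nm,P in (("side top",((-.02,y,.012),(-.19,y,.012))),("side bot",((-.02,y,0),(-.19,y,0))),("front top",((-.2,-.12,.012),(-.2,-.02,.012))),("front bot",((-.2,-.12,0),(-.2,-.02,0)))):
        print(c,nm,[int(max(score(F[c],c,proj(c,L(a,*P[0])),proj(c,L(a,*P[1])),o) for o in ((-2,-1.5,-1,-.5,0,.5,1,1.5,2) if 'side ' in nm else (0,)))) for a in As])
print(As.round(2))
```

```text
scene side top [94, 93, 93, 94, 95, 95, 95, 96, 93, 86, 72, 55, 39]
scene side bot [79, 91, 95, 96, 96, 96, 97, 99, 100, 100, 103, 106, 107]
scene front top [32, 39, 46, 47, 44, 36, 23, 10, 11, 20, 27, 29, 28]
scene front bot [29, 33, 31, 31, 37, 44, 46, 45, 39, 27, 12, 10, 18]
side side top [99, 98, 94, 93, 100, 91, 91, 90, 89, 88, 86, 71, 58]
side side bot [52, 70, 86, 93, 99, 103, 102, 96, 87, 85, 84, 83, 82]
side front top [10, 21, 64, 73, 18, 20, 23, 13, 31, 17, 57, 95, 28]
side front bot [6, 9, 9, 10, 25, 68, 69, 12, 21, 21, 16, 30, 18]
[0.44 0.46 0.48 0.5  0.52 0.54 0.56 0.58 0.6  0.62 0.64 0.66 0.68]
```

Run:
```python
from h import *
def L(a,x,y,z): return H+y*cy+(x*np.cos(a)+z*np.sin(a))*cx+(-x*np.sin(a)+z*np.cos(a))*cz
rows=[]
for c,u0,v0 in (("scene",298,168),("side",326,212)):
    f=r.grab_frame(c)[:,:,::-1]; s=11
    q=cv2.resize(f[v0:v0+26,u0:u0+24],None,fx=s,fy=s,interpolation=cv2.INTER_CUBIC); o=[]
    y=.13 if c=="scene" else -.13
    for a in (None,.50,.56):
        k=q.copy()
        if a:
            for z,col in ((.012,(0,255,0)),(0,(255,0,255))):
                P=[(proj(c,L(a,*p))-[u0,v0]+.5)*s for p in ((0,y,z),(-.2,y,z),(-.2,-y,z))]
                cv2.polylines(k,[np.array(P).astype(int)],False,col,1)
        o.append(k)
    rows.append(np.hstack(o))
cv2.imwrite("pics/last.png",np.vstack(rows))
```

```text
(no output)
```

View pics/last.png

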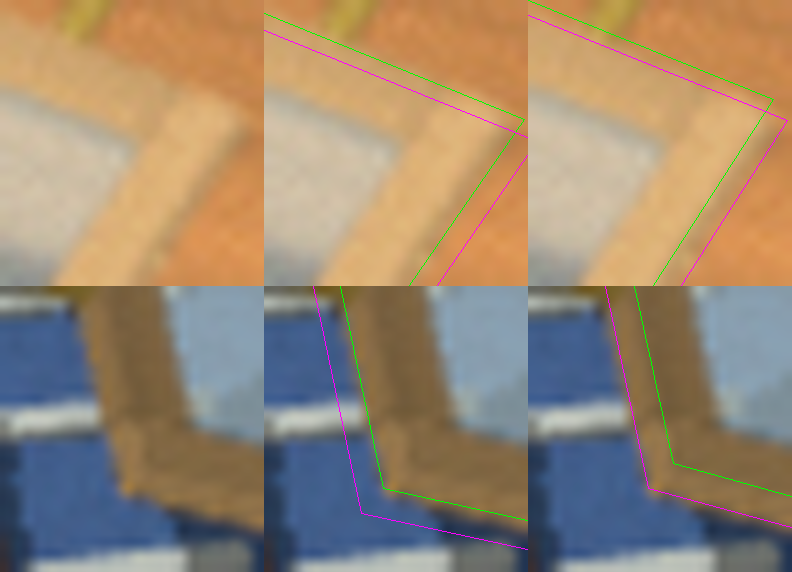

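In the side view the 0.56 box fits the lid's corner, with its silhouette at (650,487). The scene view reads slightly lower, about 0.53. A small nudge of 0.015 rad upward centres it, then I hand in.

Request:
{"op": "move_arm", "data": {
  "motion": [
    {"claw": 5,"delta_pos": [0,0.001,-0.0014],"angular": [0,0,0]},
    {"claw": 5,"delta_pos": [0,0.002,-0.0028],"angular": [0,0,0]},
    {"claw": 5,"delta_pos": [0,0.0027,-0.0042],"angular": [0,0,0]},
    {"claw": 5,"delta_pos": [0,0.0027,-0.0042],"angular": [0,0,0]},
    {"claw": 5,"delta_pos": [0,0.0027,-0.0042],"angular": [0,0,0]},
    {"claw": 5,"delta_pos": [0,0.0027,-0.0042],"angular": [0,0,0]},
    {"claw": 5,"delta_pos": [0,0.0027,-0.0042],"angular": [0,0,0]},
    {"claw": 5,"delta_pos": [0,0.0027,-0.0042],"angular": [0,0,0]},
    {"claw": 5,"delta_pos": [0,0.0027,-0.0042],"angular": [0,0,0]},
    {"claw": 5,"delta_pos": [0,0.0027,-0.0042],"angular": [0,0,0]}
  ]
}}

```text
clock: 19.45
tcp_pos: [0.5065, -0.0258, 0.2866]
ee_rot: [0.775, 0.632, -0.001, -0.002]
ft_force: [-9.5, 2.8, 3.7]
grip_width: 0.0096
gripper_force: 58.5
```

```bash
python3 arc.py | head -2; python3 -c "
from station import r
print(r.finish_job())"
```

```text
19.45 58.54757308959961 [-9.52213048  2.84227186  3.72396261] 0.009575404597412098 [ 0.50646865 -0.02580056  0.28663715] [ 0.    -0.    -0.001 -0.     0.    -0.001]
lid est 0.5734681273639515 off arc [-8.18124951e-05  1.06063988e-03  9.54984376e-04]
the job is handed in; nothing more can be done
None
```

I handed the job in at about 19.5 s: the mug stands upright on the middle of the mat, and the gripper holds the lid still at about 0.57 rad against a pointer measured at about 0.565 rad (judging result not returned).

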